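# Put the nut driver away in the push-latch drawer

### The arm

A 7-joint arm with a two-finger parallel gripper is mounted at the origin on the work surface. World frame = base frame: x ahead of the robot, y to its left, z up, the work surface at z = 0. Lengths are in mm, angles in rad, forces in N, time in s.
With the tool pointing down it reaches from about 400 to 875 mm from the base axis. Payload 4.4 kg.
Tool frame: the origin (TCP) lies at the very end of the fingers, on their centre line; the grasp point (between the pads) lies 19 mm behind it; z points along the fingers, y is the line along which they close (so a half turn about z gives the same grasp; the last joint's range is limited). The gripper opens to 85 mm and grips with 20 to 120 N. Pads are 22 mm wide; open, the fingers measure 114 mm over their backs; the gripper's body (76 mm by 85 mm) begins 54 mm behind the grasp point. The pads swing forward as they close: fully open they stand 13 mm farther back than shut.
Start: joints at [1.234, 0.628, 0.038, 1.517, -0.027, 0.996, -0.02], TCP at [173.904, -626.319, 231.313] pointing down, gripper open.
Joint ranges: [-3.06, 3.06], [-0.37, 2.12], [-1.25, 1.32], [0.18, 2.47], [-1.1, 4.24], [0.23, 1.98], [-2.94, 2.94]. Speed limits (rad/s): [2.57, 2.57, 3.14, 3.14, 3.14, 3.14, 3.14].

### API

Orientations are given as [roll, pitch, yaw] about the fixed x, y, z axes, in that order (R = Rz(yaw) Ry(pitch) Rx(roll)).
In Python, from cell import monitor, viewer, workorder gives the robot as it stands.
- The arm moves only by the tool arm_command, never from a script. Its argument "series" is one flat list of numbers, 5 for each row, row after row: the opening in per cent of the stroke, from 0 (shut) to 100 (fully open), then the shift along the tool's x, y, z in cm, then the turn about the tool's z in degrees. In form: [claw, x, y, z, roll, claw, x, y, z, roll, ...]. A call has exactly 5 rows; each row is the pose to reach, as a shift and turn from the pose commanded when the call began, along the tool's axes at that moment; what a row does not reach only later rows make up. A row lasts 1/12 s, in which the tool goes at most 41.7 mm and 7.16 degrees, less where a joint would pass 70% of its speed; a pose out of reach is approached as far as the arm can. A call with a gripper value outside its range is refused whole. The fingers move at their own pace and stop on an object; the grip force is fixed at half the most. Time passes only in rows, so rows that repeat a pose let the fingers close, or fill a call up. It gives the time, the measured TCP pose, the force, the opening and the grip force at its end, in the units of the state.
- monitor.read_state(): the state, without advancing time (a new reading comes with each control period).
- viewer.get_image(name): name is "scene" or "top"; returns (picture, depth): 420x560x3 uint8, red, green, blue; 420x560 float32, mm along the optical axis (not along the pixel's ray), 0 where there is no reading.
- viewer.camera_model(name): a dict with "mtx" (3x3 intrinsics, pixels), "R" (3x3) and "t" (3): a world point X has camera coordinates R X + t. Camera axes: x right, y down, z forward; pixel columns grow to the right and rows downward; lengths in mm; the calibration is good to about 2 mm. A picture is of the moment at which its call begins. camera_model takes no time and is no camera call.
- workorder.finish_job(): hands the job in; it is judged then, once.
The state is a dict: "clock": time; "qpos": joint angles; "qd": joint speeds; "tau": joint torques, N m; "eef_pos": TCP position; "tool_rot": TCP orientation; "force": force on the tool from outside, world axes, zero at the start; "torque": the same for the moment, N m; "width": finger opening in mm; "gripper_force": force on a finger pad.
Only numpy, scipy, OpenCV 4.12 (cv2) and the standard library are available. Lean on these libraries where they do the work, as an engineer would, in place of code of your own. Each camera call takes 0.05 s, during which the arm holds its last target. There are 200 camera calls.

### The job

Put the brass nut driver away in the drawer unit: push the yellow drawer front in and let go, so that its push latch releases and the drawer springs right out; lay the nut driver flat in the open drawer and let go of it; then push the drawer back in until it latches and stays shut by itself. Leave the time lock casing, the switch box and the drill guide plate where they are.

Things in the scene. Friction and masses are not known exactly. Their poses are not given: they have to be found in the camera images.
- drawer (a joint): Drawer slide, m: 0 latched, 0.105 fully out, -0.012 inner stop. Push latch: from 0, pushing in 7 mm or more (10 is right) and letting go releases it; a spring (5 N shut, 2 N out) then drives it to 0.105 in about 1 s, so back off over 110 mm. From fully out, pushing to -0.007 or beyond (-0.010 is right) and letting go latches it at 0. Another push releases it. Only from fully out can it latch.
- drawer_front (a point): Centre of the outer face of the yellow drawer front (204 mm wide, 10 mm thick, from 8 to 58 mm above the table), 33 mm above the table: the place to push. When latched it stands 14 mm proud of the grey casing. Moves with the drawer. Its x axis points into the unit, the way the drawer is pushed in; y runs along the front, z up.
- drawer_floor (a point): Centre of the drawer's inner floor, 16 mm above the table, 70 mm behind drawer_front; same axes. Inside 120 mm (x) by 184 mm (y); side and back walls 26 mm, front wall 42 mm above the floor. Fully out, the tray is open from above from 60 mm before this point to 49 mm behind it (-x is before). Things in it must stay lower than 45 mm above its floor.
- unit: Grey steel drawer unit, fixed to the table (height 0), 180 mm deep (x) by 220 mm wide (y) by 72 mm high with the black rubber mat on top. Origin at the centre of its underside; the drawer comes out of its -x face.
- driver_center (a point): Brass hex nut driver lying on the table, 150 mm long, 0.2 kg. Point half-way along it, on its axis, 11 mm up. x axis along it: -75 to +10 mm brass hexagonal handle, 22 mm across flats, lying on a flat; +10 to +60 mm steel shaft, 8 mm diameter; +60 to +75 mm brass socket, 14 mm. Balances at about x = -25 mm: grip there. Fits in the drawer lying along the drawer front, either way round.
- timelock_center (a point): Centre of the green steel time lock casing with three round dials, 110 x 150 x 60 mm, 1.5 kg, loose. Leave it alone.
- switchbox_center (a point): Centre of the black rocker switch box with a red rocker on a grey metal base, 80 x 110 x 45 mm, 0.5 kg, loose. Leave it alone.
- guide_center (a point): Centre of the silver aluminium drill guide plate with three holes, 70 x 120 x 10 mm, lying loose on the mat on top of the drawer unit. Leave it alone.
There are look-alikes about, which are no part of the job. Of the things like the part that bears driver_center, leave any that is red; of the rest the smaller one is meant.

How it is judged (in metres and radians):
On the way, in this order (a step that is already met when the one before it is completed fails the run):
1. the latch has been released and the drawer has sprung out (slide above 0.095 m) (value of joint drawer above 0.095 m), for 0.2 s.
2. the nut driver lies in the open drawer (slide above 0.06 m), let go (value of joint drawer above 0.06 m and x of driver_center in the frame of drawer_floor between -0.06 and 0.06 m and y of driver_center in the frame of drawer_floor between -0.09 and 0.09 m and z of driver_center in the frame of drawer_floor between 0 and 0.025 m and contact force between the fingers and driver below 0.05 N and angle between driver_center's own x axis and vertical between 1.35 and 1.79 rad), for 0.2 s.
At the end, for the whole second after the job is handed in: The drawer is latched and stays by itself within 4 mm of its latched position, at rest, with the nut driver lying flat inside it (its middle over the drawer's floor and less than 25 mm above it, its axis within 0.22 rad of level) (value of joint drawer between -0.004 and 0.004 m and x of driver_center in the frame of drawer_floor between -0.06 and 0.06 m and y of driver_center in the frame of drawer_floor between -0.09 and 0.09 m and z of driver_center in the frame of drawer_floor between 0 and 0.025 m and velocity of joint drawer between -0.01 and 0.01 m/s and angle between driver_center's own x axis and vertical between 1.35 and 1.79 rad); the robot touches nothing.
It fails at once if the time lock casing is moved by more than 20 mm (distance of timelock_center from where it was at the start of the episode above 0.02 m).
It fails at once if the switch box is moved by more than 20 mm (distance of switchbox_center from where it was at the start of the episode above 0.02 m).
It fails at once if the drill guide plate is moved by more than 20 mm (distance of guide_center from where it was at the start of the episode above 0.02 m).
It also fails if it takes over 72 s, if anything falls off the work surface, if the arm or the gripper's body presses on something with over 40 N, if the wrist force passes 120 N, or if a joint passes its speed limit or range.

## Working session

There is one attempt and no reset: what is moved stays moved. The work goes in short steps, Python scripts to look and compute and a tool call to move; the robot and the scene stay as the last step left them, time stands still between calls to the robot, and variables do not carry over. Pictures are saved under pics/ and viewed, at most 10 in all, crops included, and the job is handed in when it is done.

Besides the shell and the picture viewer there is one more tool, called after ">>>" by a JSON object that holds its "op" and its "data". arm_command: Moves the arm, as the interface text tells. Its arguments: {"type":"object","properties":{"series":{"type":"array","items":{"type":"number"}}},"required":["series"]}

```bash
mkdir -p pics
cat > h.py <<'E'
import numpy as np, cv2
from cell import monitor, viewer, workorder
def grab(n,f):
    p,d=viewer.get_image(n); cv2.imwrite(f'pics/{f}.png',p[:,:,::-1]); np.save(f'pics/{f}.npy',d); return p,d
def px(n,u,v,d=None,z=None):
    c=viewer.camera_model(n);K,R,t=[np.array(c[k],float) for k in('mtx','R','t')]
    r=np.linalg.inv(K)@[u,v,1]
    if z is None: return R.T@(r*d-t)
    o=-R.T@t;w=R.T@r; return o+w*(z-o[2])/w[2]
def proj(n,X):
    c=viewer.camera_model(n);p=np.array(c['mtx'])@(np.array(c['R'])@X+np.array(c['t']));return p[:2]/p[2]
E
python3 - <<'E'
from h import *
a,_=grab('top','top0');b,_=grab('scene','sc0')
print(viewer.camera_model('top'));print(monitor.read_state())
E
```

```text
{'mtx': array([[420.76516683,   0.        , 278.40784547],
       [  0.        , 420.76516683, 212.34755283],
       [  0.        ,   0.        ,   1.        ]]), 'R': array([[ 0.00150321, -0.9999958 , -0.00247885],
       [-0.9916137 , -0.00117026, -0.12923196],
       [ 0.12922851,  0.00265232, -0.99161129]]), 't': array([ -29.70090727,  571.24394997, 1161.53349728])}
{'clock': 0.1, 'qpos': array([ 1.23421888,  0.62924496,  0.03845709,  1.51825426, -0.0270184 ,
        0.99633099, -0.0199911 ]), 'qd': array([-0.00037297, -0.00046169, -0.00175625, -0.00342699,  0.00142946,
       -0.0005005 , -0.00059027]), 'tau': array([ 3.06902817e-03, -5.64525855e+01,  1.23065259e+00, -1.93971795e+01,
        1.13113722e-02,  5.43171380e-03,  2.28597813e-06]), 'eef_pos': array([ 173.7398086 , -625.76624149,  230.49129815]), 'tool_rot': array([-3.13987324e+00,  8.65657947e-06,  2.70766677e-01]), 'force': array([ 0.0424566 ,  0.41156734, -0.52115388]), 'torque': array([-0.0410261 , -0.01266758, -0.03641886]), 'gripper_force': 0.0, 'width': 85.74666411819484}
```

View pics/top0.png

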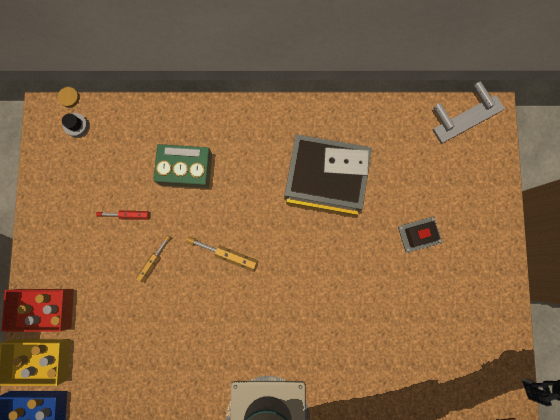

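View pics/sc0.png

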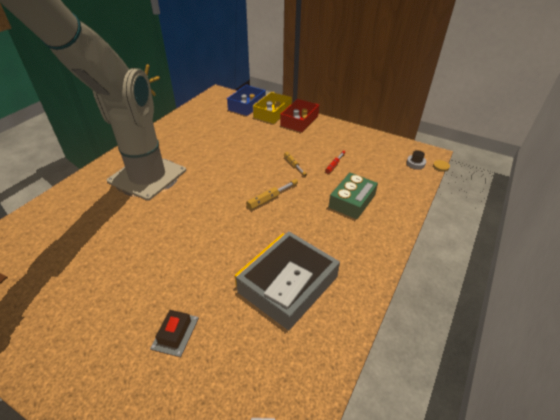

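The top picture shows three drivers: red at (123,215), a small brass one at (154,259) and a larger brass one at (222,254). The red one is excluded, so the smaller brass one at (154,259) is meant. The yellow front runs from (287,201) to (357,213).

Run:
```python
from h import *
p=cv2.imread('pics/top0.png');d=np.load('pics/top0.npy')
A=cv2.resize(p[225:290,125:265],None,fx=5.6,fy=5.6,interpolation=cv2.INTER_CUBIC);B=cv2.resize(p[130:220,280:375],None,fx=2.9,fy=2.9,interpolation=cv2.INTER_CUBIC)
c=np.zeros((595,784,3),np.uint8);c[:A.shape[0],:A.shape[1]]=A[:, :784];cc=cv2.resize(p[180:220,280:365],None,fx=5.6,fy=5.6,interpolation=cv2.INTER_CUBIC);h=min(230,cc.shape[0]);c[365:365+h,:cc.shape[1]]=cc[:h]
cv2.imwrite('pics/crop.png',c)
f=lambda q:np.round(q,1)
for u,v in [(170,238),(139,280),(188,239),(256,267)]: print('tip',f(px('top',u,v,z=11)))
hsv=cv2.cvtColor(p,cv2.COLOR_BGR2HSV)
for u,v in [(290,175),(330,155),(340,190),(345,160),(300,205),(340,212),(150,265)]: print(u,v,f(px('top',u,v,d[v,u])),hsv[v,u])
m=(cv2.inRange(hsv,(22,170,120),(35,255,255))>0); m[:190]=0;m[225:]=0;m[:,:280]=0;m[:,365:]=0
v,u=np.nonzero(m);X=np.array([px('top',a,b,d[b,a]) for a,b in zip(u,v)])
print(len(X));top=X[X[:,2]>50];print(f(np.percentile(X[:,2],[5,50,95])),f(X[np.argmin(X[:,1])]),f(X[np.argmax(X[:,1])]))
print(cv2.fitLine(top[:,:2].astype(np.float32),cv2.DIST_HUBER,0,.01,.01).ravel(),f(top.mean(0)))
# unit top via depth
v,u=np.mgrid[125:216,280:380];v=v.ravel();u=u.ravel();X=np.array([px('top',a,b,d[b,a]) for a,b in zip(u,v)])
s=(X[:,2]>64);r=cv2.minAreaRect(X[s,:2].astype(np.float32));print(r,cv2.boxPoints(r))
# driver
for (a,b,c_,e) in [(130,232,178,285),(183,232,262,275)]:
  v,u=np.mgrid[b:e,a:c_];v=v.ravel();u=u.ravel();X=np.array([px('top',i,j,d[j,i]) for i,j in zip(u,v)])
  s=X[:,2]>5;Y=X[s];print(len(Y),Y[:,2].max(),cv2.minAreaRect(Y[:,:2].astype(np.float32)),cv2.boxPoints(cv2.minAreaRect(Y[:,:2].astype(np.float32))))
```

```text
tip [499.5 284.3  11. ]
tip [379.5 368.6  11. ]
tip [496.7 232.2  11. ]
tip [416.8  35.   11. ]
290 175 [672.7 -61.4  69.2] [ 24  33 122]
330 155 [ 726.8 -172.7   82.5] [ 20  40 189]
340 190 [ 629.8 -200.5   71. ] [13 91 53]
345 160 [ 715.8 -216.2   70. ] [16 99 49]
300 205 [592.  -90.4  40.5] [ 18 181  93]
340 212 [ 571.8 -203.6   42.1] [ 19 197  88]
150 265 [422.  335.7  21.7] [ 18 174 169]
164
[53.6 56.8 60.3] [ 570.  -249.1   56.4] [600.5 -53.   59.3]
[ 1.8382668e-01  9.8295867e-01  5.8702930e+02 -1.4403421e+02] [ 587.7 -140.6   56.8]Traceback (most recent call last):
  File "<stdin>", line 15, in <module>
  File "h.py", line 6, in px
    c=viewer.camera_model(n);K,R,t=[np.array(c[k],float) for k in('mtx','R','t')]
ValueError: time passes only in moves, steps and waits
```

View pics/crop.png

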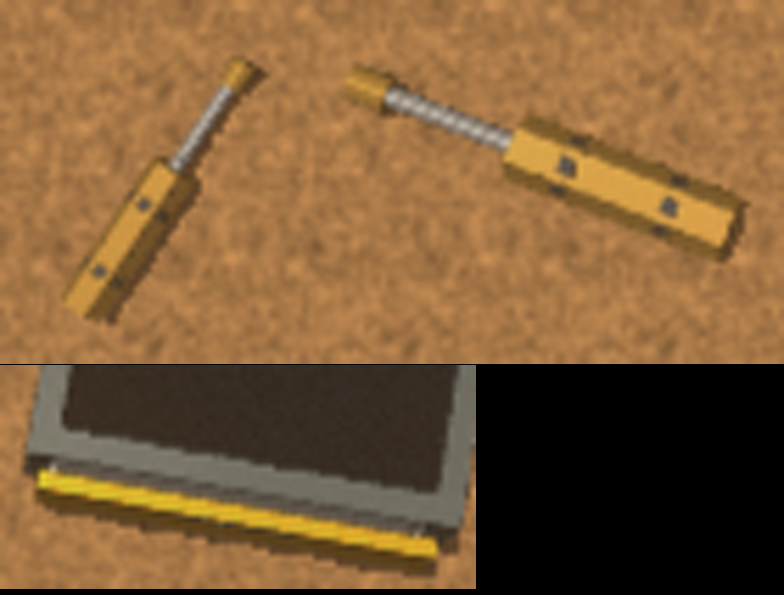

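Enlarged, the brass driver on the left (about 147 mm long) is clearly smaller than the one on the right (about 213 mm), so the left one is the target. The yellow front's outer top edge runs from crop (38,490) to (437,556).

```bash
python3 - <<'E'
s=open('h.py').read()
s=s.replace("def grab","import functools\n@functools.lru_cache\ndef cam(n): return viewer.camera_model(n)\ndef grab").replace("c=viewer.camera_model(n)","c=cam(n)")
open('h.py','w').write(s)
E
python3 - <<'E'
from h import *
f=lambda q:np.round(q,1)
g=lambda a,b:(125+a/5.6,225+b/5.6)
h=lambda a,b:(280+a/5.6,180+(b-365)/5.6)
P=lambda q,z:px('top',*q,z=z)
H1=P(g(171,167),22);H0=P(g(80,308),22);S=P(g(240,73),16)
print('handle',f(H0),f(H1),f(S),np.linalg.norm(H1-H0))
e=(S-H0)[:2];e/=np.linalg.norm(e);print('dir',e,'yaw',np.arctan2(e[1],e[0]))
F0=P(h(38,488),58);F1=P(h(437,556),58);print('front',f(F0),f(F1),np.linalg.norm(F1-F0),f((F0+F1)/2),np.arctan2(-(F0-F1)[0],(F0-F1)[1]))
d=np.load('pics/top0.npy')
def rect(a,b,c_,e,zz):
  v,u=np.mgrid[b:e,a:c_];v=v.ravel();u=u.ravel();X=np.array([px('top',i,j,d[j,i]) for i,j in zip(u,v)])
  Y=X[X[:,2]>zz];r=cv2.minAreaRect(Y[:,:2].astype(np.float32));print(len(Y),f(Y[:,2].max()),r,f(cv2.boxPoints(r)).tolist(), f(np.percentile(Y[:,2],[50])))
rect(280,125,380,216,64)
rect(130,232,178,285,9)
E
```

```text
handle [379.9 364.2  22. ] [450.8 321.   22. ] [499.1 289.2  16. ] 83.04781405503807
dir [ 0.84634414 -0.53263646] yaw -0.5617126354991746
front [598.  -52.5  58. ] [ 563.9 -251.6   58. ] 202.02997577933718 [ 580.9 -152.    58. ] -0.16969624793884763
4892 1225.5 ((587.4174194335938, -151.3323211669922), (219.9423370361328, 378.7928771972656), 79.82313537597656) [[381.6000061035156, -226.10000610351562], [754.4000244140625, -293.0], [793.2999877929688, -76.5999984741211], [420.3999938964844, -9.600000381469727]] [71.1]
339 1225.5 ((456.80706787109375, 178.5971221923828), (125.76927185058594, 410.2557678222656), 6.186631202697754) [[372.20001220703125, 375.79998779296875], [416.3999938964844, -32.099998474121094], [541.4000244140625, -18.600000381469727], [497.20001220703125, 389.29998779296875]] [17.3]
```

>>> {"op": "arm_command", "data": {"series": [0, 2.9, -2.9, 0, 5.1, 0, 5.8, -5.8, 0, 10.3, 0, 8.7, -8.7, 0, 15.4, 0, 11.6, -11.6, 0, 20.5, 0, 14.5, -14.5, 0, 25.7]}}

```text
clock: 0.52
eef_pos: [275.2, -445.8, 230.9]
tool_rot: [-3.141, 0.0, -0.183]
force: [0.7, -0.3, 0.5]
width: 25.5
gripper_force: 0.0
```

>>> {"op": "arm_command", "data": {"series": [0, 1.2, -3.6, 1, 0, 0, 2.4, -7.2, 2, 0, 0, 3.6, -10.8, 3, 0, 0, 4.8, -14.4, 4, 0, 0, 6.0, -18, 5, 0]}}

```text
clock: 0.93
eef_pos: [366.2, -279.5, 180.9]
tool_rot: [-3.142, -0.0, -0.178]
force: [1.0, 0.8, 0.3]
width: 0.1
gripper_force: 0.0
```

>>> {"op": "arm_command", "data": {"series": [0, 1.2, -3.3, 2, 0, 0, 2.4, -6.6, 4, 0, 0, 3.6, -9.9, 6, 0, 0, 4.8, -13.2, 8, 0, 0, 6.0, -16.3, 10, 0]}}

```text
clock: 1.35
eef_pos: [454.1, -129.5, 80.3]
tool_rot: [-3.141, 0.0, -0.177]
force: [0.6, 0.3, -0.4]
width: 0.0
gripper_force: 0.0
```

>>> {"op": "arm_command", "data": {"series": [0, 1.5, 0, 2.5, 0, 0, 4, 0, 5.2, 0, 0, 7, 0, 5.2, 0, 0, 9.5, 0, 5.2, 0, 0, 10.5, 0, 5.2, 0]}}

```text
clock: 1.77
eef_pos: [561.0, -150.4, 28.6]
tool_rot: [3.141, -0.003, -0.177]
force: [1.2, -0.7, 0.5]
width: -0.5
gripper_force: 0.0
```

>>> {"op": "arm_command", "data": {"series": [0, 0.3, 0, 0, 0, 0, 0.6, 0, 0, 0, 0, 0.9, 0, 0, 0, 0, 1.2, 0, 0, 0, 0, 1.2, 0, 0, 0]}}

```text
clock: 2.18
eef_pos: [568.7, -152.2, 29.5]
tool_rot: [-3.142, -0.0, -0.178]
force: [0.3, 0.7, 0.9]
width: -0.3
gripper_force: 0.0
```

>>> {"op": "arm_command", "data": {"series": [0, 0.1, 0, 0, 0, 0, 0.2, 0, 0, 0, 0, 0.3, 0, 0, 0, 0, 0.4, 0, 0, 0, 0, 0.4, 0, 0, 0]}}

```text
clock: 2.6
eef_pos: [571.3, -152.6, 29.2]
tool_rot: [-3.141, 0.003, -0.178]
force: [-3.2, 0.8, 3.6]
width: 0.3
gripper_force: 2.1
```

>>> {"op": "arm_command", "data": {"series": [0, 0.3, 0, 0, 0, 0, 0.6, 0, 0, 0, 0, 0.8, 0, 0, 0, 0, 0.8, 0, 0, 0, 0, 0.8, 0, 0, 0]}}

```text
clock: 3.02
eef_pos: [578.5, -153.9, 29.1]
tool_rot: [-3.141, 0.004, -0.178]
force: [-5.6, 0.8, 3.8]
width: 0.1
gripper_force: 2.8
```

>>> {"op": "arm_command", "data": {"series": [0, 0.1, 0, 0, 0, 0, 0.2, 0, 0, 0, 0, 0.2, 0, 0, 0, 0, 0.2, 0, 0, 0, 0, 0.2, 0, 0, 0]}}

```text
clock: 3.43
eef_pos: [580.4, -154.2, 29.1]
tool_rot: [-3.141, 0.004, -0.178]
force: [-5.9, 1.3, 3.6]
width: 0.3
gripper_force: 2.8
```

>>> {"op": "arm_command", "data": {"series": [0, -4, 0, 0, 0, 0, -8, 0, 0, 0, 0, -12, 0, 0, 0, 0, -14.5, 0, 0, 0, 0, -14.5, 0, 0, 0]}}

```text
clock: 3.85
eef_pos: [432.0, -127.2, 29.4]
tool_rot: [-3.14, 0.01, -0.179]
force: [-0.5, 0.4, 0.5]
width: -0.3
gripper_force: 0.0
```

>>> {"op": "arm_command", "data": {"series": [40, 0, 0, -4, 0, 60, 0, 0, -8, 0, 60, 0, 0, -12, 0, 60, 0, 0, -15, 0, 60, 0, 0, -15, 0]}}

```text
clock: 4.27
eef_pos: [444.3, -130.5, 184.7]
tool_rot: [3.141, -0.013, -0.178]
force: [1.0, -0.3, 0.1]
width: 51.2
gripper_force: 0.0
```

Run:
```python
from h import *
p,d=grab('scene','sc1'); print(monitor.read_state()['eef_pos'])
```

```text
[ 443.07378029 -129.71981908  182.47996053]
```

View pics/sc1.png

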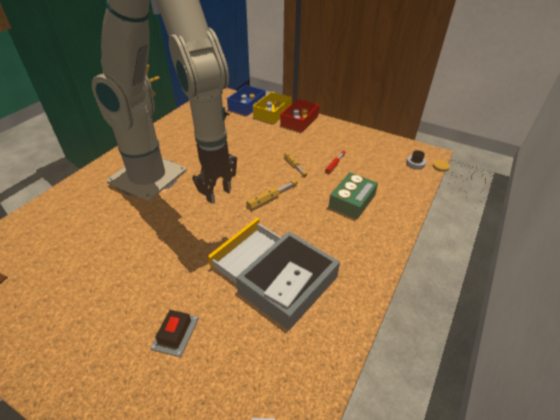

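The drawer is fully out, with its yellow front at about (235,240) and the tray open. Next I fetch the driver.

>>> {"op": "arm_command", "data": {"series": [60, -0.9, -4, 0, -7, 60, -1.8, -8, 0, -14, 60, -2.7, -12, 0, -21, 60, -3.6, -16, 0, -28, 60, -4.5, -20, 0, -35]}}

```text
clock: 4.73
eef_pos: [430.6, 77.8, 178.7]
tool_rot: [-3.142, -0.0, 0.439]
force: [1.7, -0.5, 0.4]
width: 51.1
gripper_force: 0.0
```

>>> {"op": "arm_command", "data": {"series": [60, 1.5, -3.5, 0, -7, 60, 3, -7, 0, -14, 60, 4.5, -10.5, 0, -21, 60, 6, -14, 0, -28, 60, 7.4, -17.5, 0, -35]}}

```text
clock: 5.15
eef_pos: [424.2, 268.0, 178.5]
tool_rot: [-3.141, -0.0, 1.05]
force: [0.9, 0.0, 0.0]
width: 51.1
gripper_force: 0.0
```

>>> {"op": "arm_command", "data": {"series": [60, 1.2, -0.8, 0, -7, 60, 2.4, -1.6, 0, -14, 60, 3.6, -2.4, 0, -21, 60, 4.8, -3.1, 0, -28, 60, 6.0, -3.8, 0, -35]}}

```text
clock: 5.57
eef_pos: [421.5, 337.7, 178.2]
tool_rot: [-3.14, -0.0, 1.661]
force: [-0.1, -0.1, 0.8]
width: 51.2
gripper_force: 0.0
```

>>> {"op": "arm_command", "data": {"series": [60, 0, 0, 1, -7, 60, 0, 0, 2, -14, 60, 0, 0, 3, -21, 60, 0, 0, 4, -28, 60, 0, 0, 5, -35]}}

```text
clock: 5.98
eef_pos: [421.6, 337.0, 127.8]
tool_rot: [-3.141, -0.002, 2.272]
force: [0.4, -0.4, 0.4]
width: 51.3
gripper_force: 0.0
```

>>> {"op": "arm_command", "data": {"series": [60, 0, 0, 1, -7, 60, 0, 0, 2, -14, 60, 0, 0, 3, -18, 60, 0, 0, 4, -18, 60, 0, 0, 4, -18]}}

```text
clock: 6.4
eef_pos: [420.8, 335.7, 86.8]
tool_rot: [-3.138, -0.002, 2.577]
force: [0.4, -0.5, -0.4]
width: 51.2
gripper_force: 0.0
```

Run:
```python
from h import *
p,d=grab('top','t2');s=monitor.read_state(); print(s['eef_pos'],s['tool_rot'],s['qpos'])
q,_=grab('scene','s2')
a=cv2.resize(q[130:210,240:340],None,fx=5,fy=5,interpolation=cv2.INTER_CUBIC)
b=cv2.resize(p[215:315,100:220],None,fx=4,fy=4,interpolation=cv2.INTER_CUBIC)
c=np.zeros((400,800,3),np.uint8);c[:,:400]=a[:400,:400];c[:,400:]=b[:400,:400];cv2.imwrite('pics/c2.png',c[:,:,::-1])
```

```text
[421.15380761 336.1331576   87.81286478] [-3.13918565e+00 -1.49819685e-03  2.57760600e+00] [-0.49601887  0.70190775 -0.35009411  1.94204942  0.41999069  0.57162281
 -0.12100257]
```

View pics/c2.png

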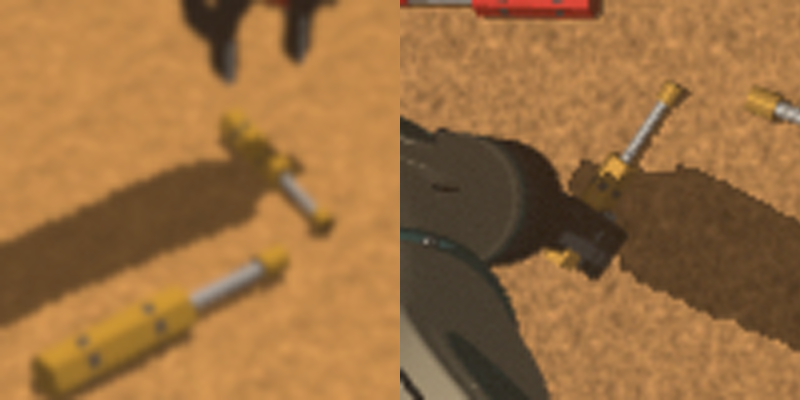

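The left view shows the fingers above the small driver's handle, and the right view shows the gripper astride the handle. I descend and grip.

>>> {"op": "arm_command", "data": {"series": [60, 0, 0.2, 2.5, 0, 60, 0, 0.2, 5, 0, 60, 0, 0.2, 7, 0, 60, 0, 0.2, 8, 0, 60, 0, 0.2, 8.2, 0]}}

```text
clock: 6.92
eef_pos: [422.3, 338.0, 6.1]
tool_rot: [-3.139, -0.0, 2.58]
force: [0.7, -0.1, -0.7]
width: 51.3
gripper_force: 0.0
```

>>> {"op": "arm_command", "data": {"series": [0, 0, 0, 0, 0, 0, 0, 0, 0, 0, 0, 0, 0, 0, 0, 0, 0, 0, 0, 0, 0, 0, 0, 0, 0]}}

```text
clock: 7.33
eef_pos: [423.9, 339.5, 8.9]
tool_rot: [3.138, 0.001, 2.58]
force: [0.2, 0.4, 6.7]
width: 22.0
gripper_force: 59.3
```

>>> {"op": "arm_command", "data": {"series": [0, 0, 0, -2, 0, 0, 0, 0, -5, 0, 0, 0, 0, -8, 0, 0, 0, 0, -12, 0, 0, 0, 0, -15, 0]}}

```text
clock: 7.75
eef_pos: [423.1, 338.3, 160.0]
tool_rot: [3.141, 0.0, 2.58]
force: [0.6, 1.3, -3.0]
width: 21.7
gripper_force: 59.8
```

>>> {"op": "arm_command", "data": {"series": [0, -2.9, -2.7, 0, 6.8, 0, -5.9, -5.4, 0, 13.6, 0, -8.9, -8.1, 0, 20.4, 0, -11.9, -10.8, 0, 27.2, 0, -14.8, -13.6, 0, 34]}}

```text
clock: 8.17
eef_pos: [476.0, 142.3, 157.9]
tool_rot: [3.141, 0.0, 1.981]
force: [1.6, 0.0, -2.7]
width: 22.2
gripper_force: 59.8
```

>>> {"op": "arm_command", "data": {"series": [0, -3.8, -0.9, 0, 6.8, 0, -7.6, -1.8, 0, 13.6, 0, -11.4, -2.7, 0, 20.4, 0, -15.2, -3.6, 0, 27.2, 0, -18.8, -4.5, 0, 34]}}

```text
clock: 8.58
eef_pos: [510.3, -48.2, 157.7]
tool_rot: [3.141, 0.0, 1.386]
force: [0.4, 0.6, -2.9]
width: 22.4
gripper_force: 59.8
```

>>> {"op": "arm_command", "data": {"series": [0, -2, 1.5, 0, 0, 0, -4, 3, 0, 0, 0, -6.4, 4.9, 1, 0, 0, -6.4, 4.9, 2.5, 0, 0, -6.4, 4.9, 4, 0]}}

```text
clock: 9.0
eef_pos: [548.1, -120.3, 117.4]
tool_rot: [3.14, 0.001, 1.389]
force: [-1.6, 1.3, -2.4]
width: 22.1
gripper_force: 59.8
```

Run:
```python
from h import *
p,_=grab('top','t3');q,_=grab('scene','s3');s=monitor.read_state(); print(s['eef_pos'],s['tool_rot'])
a=cv2.resize(q[170:300,190:320],None,fx=4,fy=4,interpolation=cv2.INTER_CUBIC)[:400,:400]
b=cv2.resize(p[150:270,260:380],None,fx=10/3,fy=10/3,interpolation=cv2.INTER_CUBIC)
cv2.imwrite('pics/c3.png',np.hstack([a,b])[:,:,::-1])
```

```text
[ 545.13447874 -117.5315737   115.40925723] [-3.13634556e+00 -8.19450035e-05  1.39201863e+00]
```

View pics/c3.png

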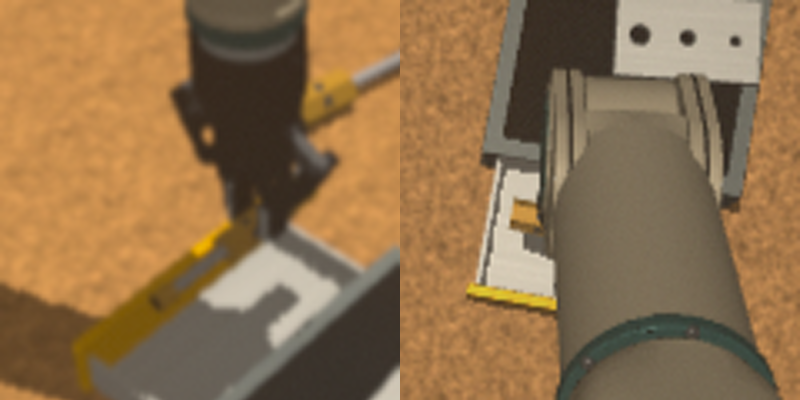

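The left view shows the driver level over the tray, parallel to the front, with its socket end at crop (160,300). The right view shows the handle end at crop (512,215), inside the left wall at about x=490.

Run:
```python
from h import *
u=np.array([.984,-.177]);w=np.array([.177,.984])
g=lambda a,b:(260+(a-400)*.3,150+b*.3)
for n,a,b,z in [('handle end',512,215,118),('front outer L',468,293,58),('wall top inner L at casing',503,162,42),('wall inner front',484,284,42)]:
    X=px('top',*g(a,b),z=z);print(n,X.round(1),'s',X[:2]@u,'l',X[:2]@w)
X=px('scene',190+160/4,170+300/4,z=118);print('socket',X.round(1),X[:2]@u,X[:2]@w)
```

```text
handle end [555.  -69.5 118. ] s 558.4345239049192 l 29.894034791532228
front outer L [497.  -34.6  58. ] s 495.19367680303685 l 53.89755258208424
wall top inner L at casing [610.2 -64.5  42. ] s 611.8180822861588 l 44.55903270929903
wall inner front [505.7 -48.2  42. ] s 506.1834931728069 l 42.112711450030645
socket [ 530.4 -212.6  118. ] 559.5032886940428 -115.31543124066714
```

>>> {"op": "arm_command", "data": {"series": [0, 0, 0, 2.5, 0, 0, 0, 0, 5, 0, 0, 0, 0, 7, 0, 0, 0, 0, 8.4, 0, 0, 0, 0, 8.8, 0]}}

```text
clock: 9.52
eef_pos: [546.2, -116.6, 28.1]
tool_rot: [-3.138, -0.0, 1.394]
force: [0.2, 0.3, -1.2]
width: 22.3
gripper_force: 59.8
```

>>> {"op": "arm_command", "data": {"series": [0, 0, 0, 0.1, 0, 0, 0, 0, 0.2, 0, 0, 0, 0, 0.3, 0, 0, 0, 0, 0.3, 0, 0, 0, 0, 0.3, 0]}}

```text
clock: 9.93
eef_pos: [548.1, -117.4, 27.2]
tool_rot: [3.14, -0.0, 1.393]
force: [0.6, -0.0, -2.2]
width: 22.2
gripper_force: 59.8
```

Not touching yet, so I lower gently.

>>> {"op": "arm_command", "data": {"series": [0, 0, 0, 0.1, 0, 0, 0, 0, 0.2, 0, 0, 0, 0, 0.3, 0, 0, 0, 0, 0.3, 0, 0, 0, 0, 0.3, 0]}}

```text
clock: 10.35
eef_pos: [548.5, -117.6, 24.8]
tool_rot: [3.139, 0.0, 1.393]
force: [-2.1, 1.0, 9.4]
width: 22.1
gripper_force: 61.0
```

Contact with the floor; I open part-way and then rise.

>>> {"op": "arm_command", "data": {"series": [20, 0, 0, 0, 0, 40, 0, 0, 0, 0, 45, 0, 0, 0, 0, 45, 0, 0, 0, 0, 45, 0, 0, 0, 0]}}

```text
clock: 10.77
eef_pos: [547.5, -117.3, 23.2]
tool_rot: [-3.142, -0.0, 1.393]
force: [-0.5, -0.5, -0.3]
width: 38.4
gripper_force: 0.0
```

>>> {"op": "arm_command", "data": {"series": [45, 0, 0, -1, 0, 45, 0, 0, -4, 0, 45, 0, 0, -8, 0, 45, 0, 0, -12, 0, 45, 0, 0, -14, 0]}}

```text
clock: 11.18
eef_pos: [549.4, -117.6, 168.3]
tool_rot: [3.135, -0.0, 1.393]
force: [0.9, -0.3, 0.2]
width: 38.6
gripper_force: 0.0
```

>>> {"op": "arm_command", "data": {"series": [20, -0.6, -2.2, 0, 7, 0, -1.2, -4.4, 0, 14, 0, -1.8, -6.6, 0, 21, 0, -2.4, -8.8, 0, 28, 0, -2.7, -10.6, 0, 35]}}

```text
clock: 11.6
eef_pos: [436.4, -125.5, 164.0]
tool_rot: [-3.141, 0.0, 0.775]
force: [-0.9, 0.2, -0.1]
width: 0.2
gripper_force: 0.0
```

>>> {"op": "arm_command", "data": {"series": [0, 0, 0, 0, 7, 0, 0, 0, 0, 14, 0, 0, 0, 1, 21, 0, 0, 0, 2, 28, 0, 0, 0, 3, 35]}}

```text
clock: 12.02
eef_pos: [438.7, -125.1, 133.8]
tool_rot: [3.141, -0.002, 0.166]
force: [0.2, 0.6, -0.7]
width: 0.3
gripper_force: 0.0
```

>>> {"op": "arm_command", "data": {"series": [0, 0, 0, 2, 7, 0, 0, 0, 4, 14, 0, 0, 0, 6, 20, 0, 0, 0, 8, 20, 0, 0, 0, 8, 20]}}

```text
clock: 12.43
eef_pos: [436.8, -124.3, 51.2]
tool_rot: [-3.141, 0.005, -0.177]
force: [-0.6, -0.1, -0.2]
width: 0.0
gripper_force: 0.0
```

Run:
```python
from h import *
p,_=grab('top','t4');q,_=grab('scene','s4');s=monitor.read_state();e=s['eef_pos'];print(e,s['tool_rot'],e[:2]@[.984,-.177],e[:2]@[.177,.984])
a=cv2.resize(q[190:290,190:290],None,fx=4,fy=4,interpolation=cv2.INTER_CUBIC)
b=cv2.resize(p[150:270,260:380],None,fx=10/3,fy=10/3,interpolation=cv2.INTER_CUBIC)
cv2.imwrite('pics/c4.png',np.hstack([a,b])[:,:,::-1])
```

```text
[ 438.14087921 -125.01969201   53.51357744] [-3.14094513e+00  1.00903811e-03 -1.77459282e-01] 453.25911063153865 -45.468441313898715
```

View pics/c4.png

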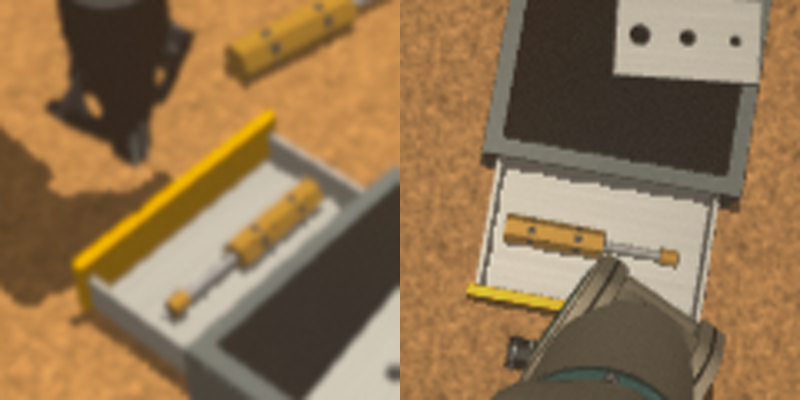

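Both views show the nut driver lying flat in the tray, at crop (245,245) on the left and (590,240) on the right. Now I lower the closed fingers and push the drawer in.

>>> {"op": "arm_command", "data": {"series": [0, 0, 0, 1.2, 0, 0, 0, 0, 2.4, 0, 0, 1, 0, 2.4, 0, 0, 2, 0, 2.4, 0, 0, 2.6, 0, 2.4, 0]}}

```text
clock: 12.95
eef_pos: [466.2, -130.3, 30.9]
tool_rot: [3.142, -0.004, -0.177]
force: [0.3, 0.2, -0.3]
width: -0.0
gripper_force: 0.0
```

>>> {"op": "arm_command", "data": {"series": [0, 0.4, 0, 0, 0, 0, 1, 0, 0, 0, 0, 1.8, 0, 0, 0, 0, 2.6, 0, 0, 0, 0, 3.4, 0, 0, 0]}}

```text
clock: 13.37
eef_pos: [497.2, -135.6, 29.5]
tool_rot: [-3.141, 0.002, -0.178]
force: [-5.4, 1.0, 3.4]
width: -0.1
gripper_force: 2.8
```

>>> {"op": "arm_command", "data": {"series": [0, 0.8, 0, 0, 0, 0, 1.6, 0, 0, 0, 0, 2.4, 0, 0, 0, 0, 3.2, 0, 0, 0, 0, 4, 0, 0, 0]}}

```text
clock: 13.78
eef_pos: [537.1, -142.7, 29.2]
tool_rot: [-3.141, 0.001, -0.178]
force: [-5.2, 1.4, 4.3]
width: -0.1
gripper_force: 2.7
```

>>> {"op": "arm_command", "data": {"series": [0, 0.8, 0, 0, 0, 0, 1.6, 0, 0, 0, 0, 2.3, 0, 0, 0, 0, 2.8, 0, 0, 0, 0, 3.2, 0, 0, 0]}}

```text
clock: 14.2
eef_pos: [568.7, -148.4, 29.2]
tool_rot: [-3.141, 0.001, -0.177]
force: [-5.2, 1.3, 5.2]
width: 0.4
gripper_force: 2.9
```

>>> {"op": "arm_command", "data": {"series": [0, 0.3, 0, 0, 0, 0, 0.6, 0, 0, 0, 0, 0.9, 0, 0, 0, 0, 1.2, 0, 0, 0, 0, 1.25, 0, 0, 0]}}

```text
clock: 14.62
eef_pos: [580.3, -150.5, 29.2]
tool_rot: [-3.141, 0.002, -0.177]
force: [-6.4, 2.8, 5.1]
width: 0.0
gripper_force: 2.9
```

>>> {"op": "arm_command", "data": {"series": [0, 0.05, 0, 0, 0, 0, 0.1, 0, 0, 0, 0, 0.1, 0, 0, 0, 0, 0.1, 0, 0, 0, 0, 0.1, 0, 0, 0]}}

```text
clock: 15.03
eef_pos: [581.5, -150.7, 29.2]
tool_rot: [-3.141, 0.001, -0.178]
force: [-5.2, 1.2, 3.1]
width: -0.0
gripper_force: 2.6
```

>>> {"op": "arm_command", "data": {"series": [0, -0.5, 0, 0, 0, 0, -1.5, 0, 0, 0, 0, -4, 0, 0, 0, 0, -8, 0, 0, 0, 0, -12, 0, 0, 0]}}

```text
clock: 15.45
eef_pos: [465.4, -130.4, 29.6]
tool_rot: [3.14, -0.006, -0.177]
force: [-0.9, 0.1, -1.0]
width: -0.2
gripper_force: 0.0
```

>>> {"op": "arm_command", "data": {"series": [0, -2, 0, -2, 0, 0, -2, 0, -5, 0, 0, -2, 0, -8, 0, 0, -2, 0, -10, 0, 0, -2, 0, -10, 0]}}

```text
clock: 15.87
eef_pos: [448.4, -127.7, 133.1]
tool_rot: [3.14, -0.012, -0.178]
force: [0.2, 1.2, -0.5]
width: -0.3
gripper_force: 0.0
```

Run:
```python
from h import *
q,_=grab('scene','s5');s=monitor.read_state();print(s['eef_pos'],s['force'])
cv2.imwrite('pics/c5.png',cv2.resize(q[180:340,130:350],None,fx=3,fy=3,interpolation=cv2.INTER_CUBIC)[:,:,::-1])
```

```text
[ 447.35755072 -127.13786752  131.43293232] [-0.01312868  1.2569517  -0.11578329]
```

View pics/c5.png

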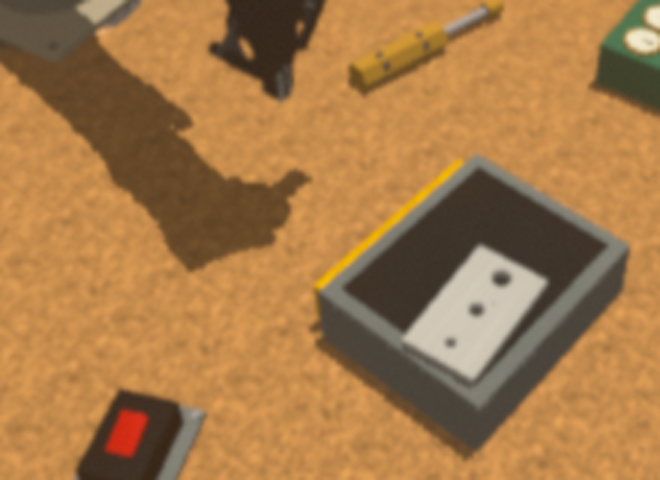

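The drawer is shut, with its front at crop (390,225), and the gripper is clear. I let it settle and then hand in.

>>> {"op": "arm_command", "data": {"series": [0, 0, 0, -1, 0, 0, 0, 0, -1, 0, 0, 0, 0, -1, 0, 0, 0, 0, -1, 0, 0, 0, 0, -1, 0]}}

```text
clock: 16.33
eef_pos: [443.6, -126.2, 138.5]
tool_rot: [3.141, 0.001, -0.178]
force: [0.3, 0.3, -0.6]
width: -0.2
gripper_force: 0.0
```

```bash
python3 -c "
from h import *
print(workorder.finish_job())"
```

```text
the job is handed in; nothing more can be done
None
```

The small brass nut driver was let go flat in the drawer, which I then pushed shut; it looked shut in the last picture with the arm clear, and I handed the job in at about 16 s of the 72 s allowed (no verdict was returned).

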